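# Free the seized clamp knob and clamp the tube rack on the shaker

### The arm

A 6-joint arm with a two-finger parallel gripper is mounted at the origin on the work surface. World frame = base frame: x ahead of the robot, y to its left, z up, the work surface at z = 0. Lengths are in m, angles in degrees, forces in N, time in s.
With the tool pointing down it reaches from about 0.375 to 0.9 m from the base axis. Payload 3.1 kg.
Tool frame: the origin (TCP) lies at the very end of the fingers, on their centre line; the grasp point (between the pads) lies 19 mm behind it (bot.hold_point_z is the z of the grasp point in the tool frame, in m); z points along the fingers, y is the direction in which the jaws open and shut (so a half turn about z gives the same grasp; the last joint's range is limited). The gripper opens to 87 mm and grips with 3 to 60 N. Pads are 19 mm wide; open, the fingers measure 117 mm over their backs; the gripper's body (75 mm by 190 mm) begins 51 mm behind the grasp point.
Start: joints at [53.944, 30.224, 82.088, -0, 67.689, -10.227], TCP at [0.272, 0.563, 0.223] pointing down, gripper open.
Joint ranges: [-176.69, 176.69], [-43.24, 126.21], [12.49, 139.97], [-82, 262], [0, 151.66], [-163.58, 163.58]. Speed limits (degrees/s): [159.86, 159.86, 180, 180, 180, 180].

### API

Orientations are given as a 3x3 rotation matrix whose columns are the frame's x, y, z axes.
In Python, from rig import bot gives the robot as it stands.
- The arm moves only by the tool servo_tool, never from a script. Its argument "increments" is a list of rows, each a list of 3 entries, a list of its own where there are three numbers: the closure, from 0 (fully open) to 1 (shut), then the shift along the tool's x, y, z in mm, then the turn about the tool's z in degrees. In form: [[claw, [x, y, z], turn], ...]. A call has 1 to 5 rows; each row shifts and turns the commanded pose from where the row before left it, along the tool's axes as they then stand; what a row does not reach is not made up. A row lasts 1/8 s, in which the tool goes at most 62.5 mm and 10.7 degrees, less where a joint would pass 70% of its speed; a pose out of reach is approached as far as the arm can. A call with a gripper value outside its range is refused whole. The fingers move at their own pace and stop on an object; the grip force is fixed at half the most. Time passes only in rows, so rows that do not move let the fingers close. It gives the time, the measured TCP pose, the force and the opening at its end, in the units of the state.
- bot.read_state(): the state, without advancing time (a new reading comes with each control period).
- bot.capture(name): name is "scene" or "side" or "wrist"; returns (picture, depth): 384x512x3 uint8, blue, green, red; 384x512 float32, m along the optical axis (not along the pixel's ray), 0 where there is no reading.
- bot.camera_info(name): a dict with "K" (3x3 intrinsics, pixels), "distortion" ([k1, k2, p1, p2, k3] as OpenCV has them; the pictures are not rectified), "R" (3x3) and "t" (3): a world point X has camera coordinates R X + t; the wrist camera has in their place "mount" (4x4, takes a point from camera to tool coordinates, whose origin is the TCP and whose axes are the flange's). Camera axes: x right, y down, z forward; pixel columns grow to the right and rows downward; lengths in m; the calibration is good to about 2 mm. A picture is of the moment at which its call begins: read the wrist's pose just before it. camera_info takes no time and is no camera call.
- bot.hand_in(): hands the job in, once; it reports no verdict.
Trained networks look in the newest picture that a camera, given by its name, has taken for a name from the list of things; names that differ only in an ending like _2 or _b are one class to them, and where a whole thing is asked for, a point or a joint stands for the part that bears it (a point fixed in the world has none). Each returns a list of dicts, best first, with "p" (0 to 1); they miss things now and then, are a little off and sometimes report something else, mostly with a low value. They report only what shows in the picture. A call takes as long as a camera call. They do not tell look-alikes from the thing itself.
- bot.find_in(camera, thing): "bbox" ([left, top, right, bottom] in pixels, round what is visible of it).
- bot.trace(camera, thing): "region" (384x512 bool, what is visible of it) and "bbox" ([left, top, right, bottom] in pixels, round what is visible of it).
The state is a dict: "time_s": time; "joint_positions": joint angles; "qvel": joint speeds; "tau": joint torques, N m; "position": TCP position; "tcp_rot": TCP orientation; "force": force on the tool from outside, world axes, zero at the start; "moment": the same for the moment, N m; "opening": opening from 0.0 (shut) to 1.0 (fully open).
Only numpy, scipy, OpenCV 4.12 (cv2) and the standard library are available. Lean on these libraries where they do the work, as an engineer would, in place of code of your own. Each camera call takes 0.05 s, during which the arm holds its last target.

### The job

The clamp knob on the bench shaker has seized. Break it loose with a short firm clockwise twist, then keep turning it clockwise until the jaw holds the tube rack snugly against the fence, without crushing it. Do it all with the knob: do not push the rack or the jaw by hand, leave the other things alone, and let go at the end.

Things in the scene. Friction and masses are not known exactly. Their poses are not given: they have to be found in the camera images.
- shaker: Low white bench shaker with an aluminium platform, 200 (x) x 310 (y) x 60 mm high, fixed to the table. Origin: centre of its underside; its y runs from the knob (y = -115 mm) to the fence (its face at y = 45 to 52 mm, set differently each time). A clamp block 64 x 56 mm, top 96 mm above the table, carries the knob; the jaw and fence reach 92 and 96 mm above the table.
- knob_grip (a point): Grip point of the black clamp knob: on its vertical axis, 129 mm above the table. The knob is an upright bar 44 mm long (point x), 14 mm wide (point y), 107 to 137 mm above the table, on a disc 48 mm across whose top is at 107 mm; grip it from above across its width. The point turns with the knob. A white line marks the top at the -x half.
- knob (a joint): Turn of the knob in rad, 0 at the start, growing clockwise seen from above, at most 2.2. Seized: it gives at some 0.5 to 0.8 N m, is quite free after 0.35 rad, then turns against a steady 0.15 N m of friction and stays where left. Each rad drives the jaw 12 mm. Clamping begins at 0.7 to 1.35 rad, different each time; from there every newton on the rack adds 0.012 N m.
- jaw_face (a point): Middle of the face of the aluminium jaw, a bar 110 x 12 x 28 mm on two sprung rods (9 N/mm) that the knob pushes along the shaker's +y. At the start the face is at y = -43.5 mm in the shaker's frame.
- jaw: The same jaw as a body; its origin lies at the shaker's origin at the start and moves with it. Snug is about 10 N on the rack (more than 5, never over 20 N): 0.12 N m on the knob above the moment read in the same way while it turned freely (at rest, friction can hide up to 0.15 N m), some 0.1 rad after first resistance. Once let go, the knob's friction holds up to 12 N.
- rack: Green tube rack, 120 (x) x 80 (y) x 50 mm high, with a few white-capped tubes rising 13 mm above it, standing loose on the platform (60 mm above the table) between the jaw and the fence with some slack on both sides; 0.2 to 0.3 kg. Origin: centre of its underside.
- spare_rack: Like green tube rack, 120 x 80 x 50 mm, standing on the table; to be left alone. Origin: centre of its underside.
- bottle: White capped bottle, 64 mm across, 130 mm high, on the table; to be left alone. Origin: centre of its underside.
- beaker: Glass beaker, 68 mm across, 80 mm high, on the table; to be left alone. Origin: centre of its underside.
Mind the look-alikes: they are no part of the job. Leave any orange look-alike of the rack alone.

How it is judged:
By the outcome, as a careful person would: the job done as asked, in the order asked, and still so for the second after the job is handed in, with the robot touching nothing.
It also fails if it takes over 64 s, if anything falls off the work surface, if the arm or the gripper's body presses on something with over 40 N, if the wrist force passes 120 N, or if a joint passes its speed limit or range.

## Working session

There is one attempt and no reset: what is moved stays moved. The work goes in short steps, Python scripts to look and compute and a tool call to move; the robot and the scene stay as the last step left them, time stands still between calls to the robot, and variables do not carry over. Pictures are saved under pics/ and viewed, and the job is handed in when it is done.

Besides the shell and the picture viewer there is one more tool, called after "Request:" in YAML: its name, and indented under it one key for each argument. servo_tool: Moves the arm, as the interface text tells. Its arguments: {"type":"object","properties":{"increments":{"type":"array","items":{"type":"array"}}},"required":["increments"]}

```bash
mkdir -p pics; ls
python3 - <<'E'
from rig import bot
import cv2,numpy as np
s=bot.read_state();print({k:np.round(v,3).tolist() for k,v in s.items()})
for n in ["scene","side","wrist"]:
    im,d=bot.capture(n);cv2.imwrite(f"pics/{n}0.png",im);np.save(f"/tmp/{n}d.npy",d)
    for t in ["knob_grip","shaker","rack","jaw"]:
        print(n,t,[(np.round(r["bbox"]).tolist(),round(r["p"],2)) for r in bot.find_in(n,t)][:3])
    print(bot.camera_info(n))
E
```

```text
pics
{'time_s': 0.0, 'joint_positions': [53.948, 30.28, 82.157, 0.0, 67.689, -10.228], 'qvel': [-0.026, 0.057, 0.001, -0.023, -0.007, -0.04], 'tau': [0.001, -44.005, -17.659, 0.063, 0.058, -0.0], 'position': [0.272, 0.562, 0.222], 'tcp_rot': [[-0.9, 0.436, -0.001], [0.436, 0.9, -0.002], [0.0, -0.002, -1.0]], 'force': [-0.644, 0.469, 1.234], 'moment': [-0.01, 0.024, 0.001], 'opening': 1.003}
scene knob_grip []
scene shaker [([202.0, 176.0, 315.0, 248.0], 0.55)]
scene rack [([244.0, 180.0, 281.0, 221.0], 0.97), ([326.0, 222.0, 374.0, 255.0], 0.77)]
scene jaw [([241.0, 192.0, 251.0, 214.0], 0.47)]
{'K': array([[357.95066065,   0.        , 255.79062428],
       [  0.        , 357.95066065, 188.07660888],
       [  0.        ,   0.        ,   1.        ]]), 'distortion': array([-0.11018843,  0.        ,  0.        ,  0.        ,  0.        ]), 'R': array([[-0.20508294,  0.97872649, -0.00595373],
       [ 0.55096884,  0.11041844, -0.82718868],
       [-0.80893407, -0.17292261, -0.56189274]]), 't': array([ 0.07508199, -0.22317043,  1.65151757])}
side knob_grip [([271.0, 180.0, 286.0, 200.0]
[... 598 characters left out ...]
y([-0.42070513,  0.28027779,  1.25297881])}
wrist knob_grip []
wrist shaker []
wrist rack []
wrist jaw []
{'K': array([[334.7414672 ,   0.        , 251.93096598],
       [  0.        , 334.7414672 , 192.17270236],
       [  0.        ,   0.        ,   1.        ]]), 'distortion': array([0.01108497, 0.        , 0.        , 0.        , 0.        ]), 'mount': array([[-9.41161281e-04, -9.63404693e-01, -2.68049456e-01,
         7.28784398e-02],
       [ 9.99998647e-01, -5.45019468e-04, -1.55227211e-03,
         8.66325717e-05],
       [ 1.34937406e-03, -2.68050554e-01,  9.63403903e-01,
        -1.60891976e-01],
       [ 0.00000000e+00,  0.00000000e+00,  0.00000000e+00,
         1.00000000e+00]])}
```

Run:
```python
import cv2,numpy as np
a=cv2.imread("pics/scene0.png");b=cv2.imread("pics/side0.png")
x=cv2.resize(a[130:290,170:400],None,fx=3,fy=3,interpolation=2);y=cv2.resize(b[120:260,190:340],None,fx=4,fy=4,interpolation=2)
cv2.imwrite("pics/sc.png",x);cv2.imwrite("pics/sd.png",y)
```

```text
(no output)
```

View pics/sc.png

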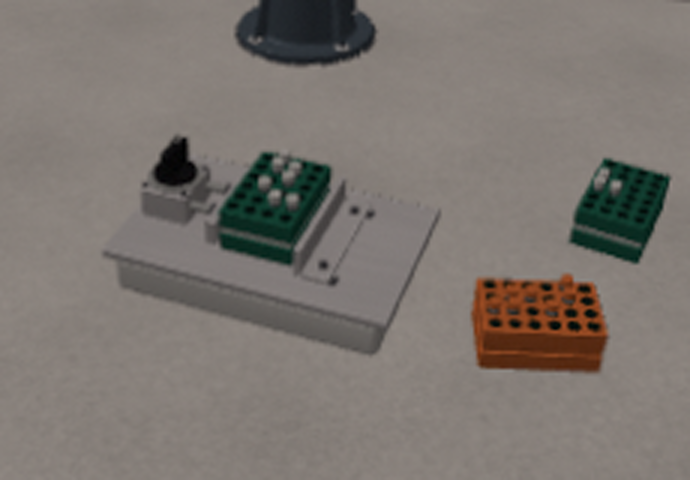

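View pics/sd.png

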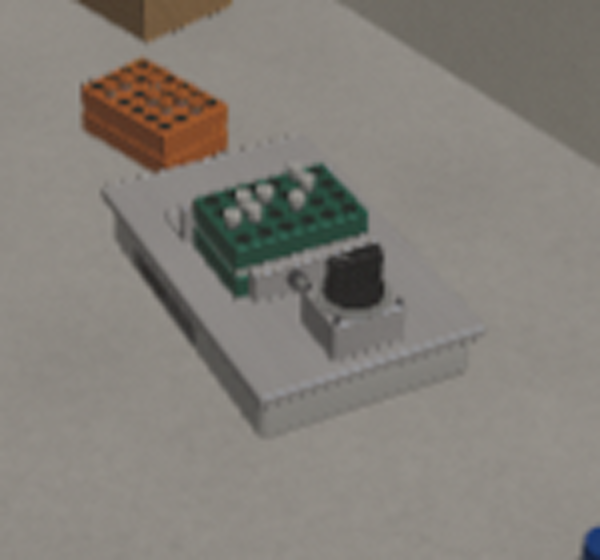

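View pics/scene0.png

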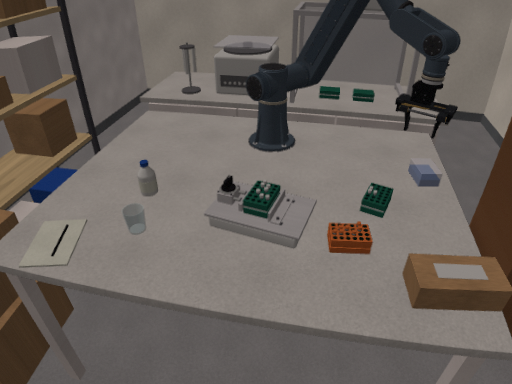

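```bash
cat > h.py <<'E'
from rig import bot
import cv2,numpy as np
def cloud(n,d,state=None):
    c=bot.camera_info(n);h,w=d.shape
    u,v=np.meshgrid(np.arange(w),np.arange(h))
    p=cv2.undistortPoints(np.stack([u,v],-1).reshape(-1,1,2).astype(np.float64),c["K"],c["distortion"]).reshape(h,w,2)
    P=np.dstack([p*d[...,None],d])
    if n!="wrist": return (P-c["t"])@c["R"]
    M=c["mount"];T=P@M[:3,:3].T+M[:3,3]
    return T@np.array(state["tcp_rot"]).T+np.array(state["position"])
E
python3 - <<'E'
from h import *
for n,bb in [("scene",(195,170,325,255)),("side",(205,150,325,235))]:
    d=np.load(f"/tmp/{n}d.npy");P=cloud(n,d)
    l,t,r,b=bb
    Q=P[t:b,l:r].reshape(-1,3);Q=Q[d[t:b,l:r].ravel()>0]
    top=Q[(Q[:,2]>.054)&(Q[:,2]<.068)]
    print(n,len(top),cv2.minAreaRect(top[:,:2].astype(np.float32)))
    im=cv2.imread(f"pics/{n}0.png")[t:b,l:r].reshape(-1,3)[d[t:b,l:r].ravel()>0]
    k=Q[(Q[:,2]>.100)&(Q[:,2]<.15)&(im.max(1)<50)]
    print(len(k),k.mean(0),k.min(0),k.max(0))
    g=Q[(im[:,1]>im[:,2].astype(int)+25)];print("green",len(g),g.mean(0), np.percentile(g[:,2],95))
E
```

```text
scene 2432 ((0.5835952162742615, 0.06192214787006378), (0.3116438686847687, 0.2027544230222702), 79.7016830444336)
386 [0.58468576 0.02530905 0.11005044] [ 0.52170488 -0.07043188  0.100004  ] [0.64493608 0.11172033 0.13677565]
green 526 [0.60685301 0.06234218 0.09875821] 0.10914072822792656
side 1962 ((0.5840990543365479, 0.10417480766773224), (0.3976705074310303, 0.20341649651527405), 79.5956039428711)
201 [ 0.55786632 -0.03253296  0.11717908] [ 0.5212917  -0.07033963  0.10244325] [0.62877402 0.10349528 0.14000156]
green 349 [0.56764682 0.04575999 0.10491996] 0.11255008822700403
```

Request:
servo_tool:
  increments:
    - [0,[-44,-35,0],0]
    - [0,[-44,-35,0],0]
    - [0,[-44,-35,0],0]
    - [0,[-44,-35,0],0]
    - [0,[-44,-35,0],0]

```text
time_s: 1.38
position: [0.3949, 0.3077, 0.2229]
tcp_rot: [[-0.9, 0.435, 0.001], [0.435, 0.9, 0.0], [-0.001, 0.001, -1.0]]
force: [0.9, 0.9, 0.0]
opening: 1.0
```

Request:
servo_tool:
  increments:
    - [0,[-44,-36,0],0]
    - [0,[-44,-36,0],0]
    - [0,[-44,-36,0],0]
    - [0,[-44,-36,0],0]
    - [0,[-44,-36,0],0]

```text
time_s: 2.0
position: [0.5145, 0.0495, 0.2228]
tcp_rot: [[-0.9, 0.436, 0.001], [0.436, 0.9, 0.0], [-0.001, 0.001, -1.0]]
force: [1.2, -0.1, -0.5]
opening: 0.993
```

Request:
servo_tool:
  increments:
    - [0,[-44,-35,0],0]
    - [0,[-45,-35,0],0]
    - [0,[0,0,0],-8]
    - [0,[0,0,0],-7.5]
    - [0,[0,0,0],0]

```text
time_s: 2.62
position: [0.5633, -0.0507, 0.2225]
tcp_rot: [[-0.983, 0.181, -0.0], [0.181, 0.983, 0.0], [0.0, 0.0, -1.0]]
force: [-1.0, 0.1, -0.9]
opening: 1.003
```

Run:
```python
from h import *
s=bot.read_state();print({k:np.round(v,3).tolist() for k,v in s.items()})
im,d=bot.capture("wrist");cv2.imwrite("pics/w1.png",im);np.save("/tmp/w1.npy",d)
P=cloud("wrist",d,s)
print([(r["bbox"],r["p"]) for r in bot.find_in("wrist","knob_grip")])
ok=d>0
m=ok&(P[...,2]>.128)&(P[...,2]<.145)
n,l,st,ce=cv2.connectedComponentsWithStats(m.astype(np.uint8))
for i in range(1,n):
    if st[i,4]>60:
        q=P[l==i];print(st[i],q.mean(0),cv2.minAreaRect(q[:,:2].astype(np.float32)))
m=ok&(P[...,2]>.09)&(P[...,2]<.101);
n,l,st,ce=cv2.connectedComponentsWithStats(m.astype(np.uint8))
for i in range(1,n):
    if st[i,4]>100:
        q=P[l==i];print("blk",st[i],q.mean(0),cv2.minAreaRect(q[:,:2].astype(np.float32)))
```

```text
{'time_s': 2.625, 'joint_positions': [-16.465, 25.635, 90.757, 0.001, 63.608, -96.021], 'qvel': [0.499, -0.205, 0.161, 0.106, -0.122, 2.056], 'tau': [-0.238, -39.108, -16.682, -0.059, 0.065, -0.225], 'position': [0.563, -0.051, 0.223], 'tcp_rot': [[-0.983, 0.181, -0.0], [0.181, 0.983, 0.0], [0.0, 0.0, -1.0]], 'force': [-0.971, 0.121, -0.916], 'moment': [-0.003, -0.034, 0.013], 'opening': 1.003}
[([225.9, 153.0, 278.9, 219.3], 0.69)]
[245 161  18  56 983] [ 0.5568703  -0.04871407  0.13523647] ((0.5577404499053955, -0.04894975200295448), (0.013417552225291729, 0.04355795681476593), 79.7801513671875)
blk [ 429   96   30  136 1181] [0.57347919 0.11687782 0.09438685] ((0.5788076519966125, 0.11615794152021408), (0.008866644464433193, 0.11992229521274567), 79.76551055908203)
blk [333 103  16 133 456] [0.56346811 0.02654453 0.09555485] ((0.5667015314102173, 0.026239857077598572), (0.0021921514999121428, 0.11821770668029785), 78.64583587646484)
blk [ 317  115   21  120 1334] [0.56641049 0.01599705 0.09085827] ((0.5701548457145691, 0.015353884547948837), (0.012730944901704788, 0.10912670195102692), 79.05961608886719)
blk [ 220  142   68   70 2023] [ 0.5512186  -0.04761719  0.09640959] ((0.5578645467758179, -0.04878564178943634), (0.058971282094717026, 0.06315367668867111), 79.45380401611328)
```

View pics/w1.png

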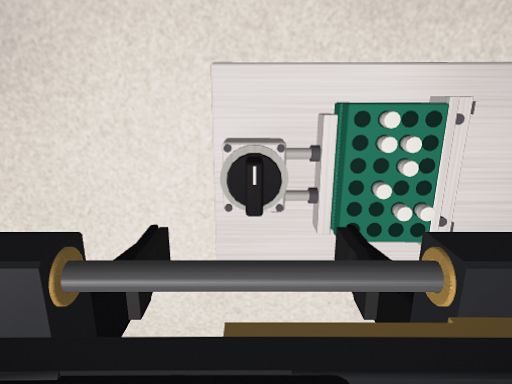

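Request:
servo_tool:
  increments:
    - [0,[5.8,0.8,20],0]
    - [0,[0,0,25],0]
    - [0,[0,0,25],0]
    - [0,[0,0,25],0]
    - [0,[0,0,15],0]

```text
time_s: 3.35
position: [0.5573, -0.0482, 0.1115]
tcp_rot: [[-0.984, 0.18, -0.001], [0.18, 0.984, 0.0], [0.001, 0.0, -1.0]]
force: [-0.8, -0.7, 0.2]
opening: 0.999
```

Request:
servo_tool:
  increments:
    - [0,[0,0,0],0]
    - [0,[0,0,0],0]

```text
time_s: 3.6
position: [0.5584, -0.0487, 0.1133]
tcp_rot: [[-0.984, 0.179, 0.002], [0.179, 0.984, -0.0], [-0.002, -0.0, -1.0]]
force: [0.2, 0.6, -0.0]
opening: 0.999
```

```bash
cat > st.py <<'E'
from h import *
s=bot.read_state();R=np.array(s["tcp_rot"])
print(s["time_s"],"pos",np.round(s["position"],4),"yaw_y",np.round(np.degrees(np.arctan2(R[1,1],R[0,1])),2),"Fw",np.round(s["force"],2),"Ftool",np.round(R.T@s["force"],2),"M",np.round(s["moment"],4),"j6",np.round(s["joint_positions"][5],2),"t6",np.round(s["tau"][5],3),"op",s["opening"])
E
python3 st.py
```

```text
3.6 pos [ 0.5584 -0.0487  0.1133] yaw_y 79.66 Fw [ 0.18  0.59 -0.05] Ftool [-0.07  0.62  0.05] M [ 0.0288 -0.0068  0.032 ] j6 -96.07 t6 0.003 op 0.9994587534542899
```

Request:
servo_tool:
  increments:
    - [1,[0,0,0],0]
    - [1,[0,0,0],0]
    - [1,[0,0,0],0]
    - [1,[0,0,0],0]
    - [1,[0,0,0],0]

```text
time_s: 4.22
position: [0.5577, -0.0486, 0.1126]
tcp_rot: [[-0.984, 0.179, 0.0], [0.179, 0.984, -0.0], [-0.0, -0.0, -1.0]]
force: [-0.3, 0.2, -0.0]
opening: 0.514
```

```bash
python3 st.py
```

```text
4.225 pos [ 0.5577 -0.0486  0.1126] yaw_y 79.67 Fw [-0.31  0.17 -0.04] Ftool [0.34 0.11 0.04] M [ 0.0379 -0.0085 -0.0289] j6 -96.09 t6 0.0 op 0.5143110444406421
```

Request:
servo_tool:
  increments:
    - [1,[0,0,0],0]
    - [1,[0,0,0],0]

```text
time_s: 4.47
position: [0.5577, -0.0486, 0.1125]
tcp_rot: [[-0.984, 0.179, -0.0], [0.179, 0.984, 0.0], [0.0, 0.0, -1.0]]
force: [0.1, -0.8, -0.2]
opening: 0.288
```

```bash
python3 st.py
```

```text
4.475 pos [ 0.5577 -0.0486  0.1125] yaw_y 79.67 Fw [ 0.13 -0.79 -0.17] Ftool [-0.27 -0.76  0.17] M [ 0.038   0.0725 -0.0254] j6 -96.09 t6 0.0 op 0.2875503019237
```

Request:
servo_tool:
  increments:
    - [1,[0,0,0],0]
    - [1,[0,0,0],0]
    - [1,[0,0,0],0]

```text
time_s: 4.85
position: [0.5578, -0.0481, 0.1125]
tcp_rot: [[-0.984, 0.18, 0.0], [0.18, 0.984, 0.001], [-0.0, 0.001, -1.0]]
force: [0.2, 2.3, -0.3]
opening: 0.157
```

```bash
python3 st.py
```

```text
4.85 pos [ 0.5578 -0.0481  0.1125] yaw_y 79.65 Fw [ 0.16  2.26 -0.27] Ftool [0.25 2.25 0.27] M [ 0.4886 -0.1472 -0.1656] j6 -96.08 t6 -0.102 op 0.15660677416293067
```

Request:
servo_tool:
  increments:
    - [1,[0,0,0],0]
    - [1,[0,0,0],0]

```text
time_s: 5.1
position: [0.5577, -0.0481, 0.1125]
tcp_rot: [[-0.984, 0.18, 0.0], [0.18, 0.984, 0.001], [-0.0, 0.001, -1.0]]
force: [2.2, 4.3, 0.1]
opening: 0.156
```

```bash
python3 st.py
```

```text
5.1 pos [ 0.5577 -0.0481  0.1125] yaw_y 79.65 Fw [2.21 4.34 0.11] Ftool [-1.39  4.66 -0.11] M [ 0.7013 -0.1712 -0.0984] j6 -96.09 t6 -0.107 op 0.15629763650475348
```

Request:
servo_tool:
  increments:
    - [1,[0,0.5,0],5]
    - [1,[0,0,0],6]
    - [1,[0,0,0],6]

```text
time_s: 5.48
position: [0.5575, -0.0481, 0.1125]
tcp_rot: [[-0.889, 0.458, -0.001], [0.458, 0.889, -0.001], [0.0, -0.001, -1.0]]
force: [0.6, 2.7, 0.2]
opening: 0.173
```

```bash
python3 st.py
```

```text
5.475 pos [ 0.5575 -0.0481  0.1125] yaw_y 62.71 Fw [0.59 2.7  0.24] Ftool [ 0.72  2.67 -0.24] M [ 0.6553 -0.0928  0.6801] j6 -79.0 t6 0.191 op 0.17292026240107436
```

Request:
servo_tool:
  increments:
    - [1,[0,0,0],0]

```text
time_s: 5.6
position: [0.5575, -0.0481, 0.1125]
tcp_rot: [[-0.89, 0.456, -0.001], [0.456, 0.89, -0.001], [0.0, -0.001, -1.0]]
force: [0.6, 2.4, 1.3]
opening: 0.171
```

```bash
python3 st.py
```

```text
5.6 pos [ 0.5575 -0.0481  0.1125] yaw_y 62.89 Fw [0.65 2.45 1.25] Ftool [ 0.54  2.47 -1.25] M [ 0.5632 -0.0169  0.6477] j6 -79.2 t6 0.767 op 0.17117656165681183
```

Request:
servo_tool:
  increments:
    - [1,[0,0,0],5]
    - [1,[0,0,0],4]

```text
time_s: 5.85
position: [0.5578, -0.0481, 0.1125]
tcp_rot: [[-0.805, 0.593, -0.0], [0.593, 0.805, 0.0], [0.0, 0.0, -1.0]]
force: [0.5, 3.2, 0.3]
opening: 0.158
```

```bash
python3 st.py
```

```text
5.85 pos [ 0.5578 -0.0481  0.1125] yaw_y 53.61 Fw [0.51 3.18 0.3 ] Ftool [ 1.48  2.86 -0.3 ] M [ 0.52   -0.1157  0.2068] j6 -69.99 t6 -0.161 op 0.1581849814091975
```

Request:
servo_tool:
  increments:
    - [1,[0,0,0],0]

```text
time_s: 5.98
position: [0.5577, -0.0481, 0.1125]
tcp_rot: [[-0.806, 0.591, -0.0], [0.591, 0.806, 0.0], [0.0, 0.0, -1.0]]
force: [0.6, 3.0, -0.5]
opening: 0.161
```

```bash
python3 st.py
```

```text
5.975 pos [ 0.5577 -0.0481  0.1125] yaw_y 53.75 Fw [ 0.59  3.04 -0.48] Ftool [1.32 2.81 0.48] M [ 0.4365 -0.1227 -0.021 ] j6 -70.13 t6 0.101 op 0.16055446785982228
```

Request:
servo_tool:
  increments:
    - [1,[0,0,0],1]
    - [1,[0,0,0],1]
    - [1,[0,0,0],1]

```text
time_s: 6.35
position: [0.5578, -0.0481, 0.1125]
tcp_rot: [[-0.773, 0.634, -0.0], [0.634, 0.773, 0.0], [0.0, 0.0, -1.0]]
force: [0.0, 3.3, -1.2]
opening: 0.162
```

```bash
python3 st.py
```

```text
6.35 pos [ 0.5578 -0.0481  0.1125] yaw_y 50.62 Fw [ 0.01  3.31 -1.24] Ftool [2.09 2.57 1.24] M [ 0.512  -0.1361  0.0943] j6 -66.99 t6 0.008 op 0.1616549899363134
```

Request:
servo_tool:
  increments:
    - [1,[0,0,0],1]
    - [1,[0,0,0],1]

```text
time_s: 6.6
position: [0.5578, -0.0481, 0.1125]
tcp_rot: [[-0.75, 0.661, -0.0], [0.661, 0.75, -0.0], [0.0, -0.0, -1.0]]
force: [0.8, 3.0, -1.3]
opening: 0.162
```

```bash
python3 st.py
```

```text
6.6 pos [ 0.5578 -0.0481  0.1125] yaw_y 48.62 Fw [ 0.84  3.04 -1.35] Ftool [1.38 2.83 1.35] M [ 0.4832 -0.1089  0.1555] j6 -64.99 t6 0.074 op 0.16186462217212108
```

Request:
servo_tool:
  increments:
    - [1,[0,0,0],1]
    - [1,[0,0,0],1]

```text
time_s: 6.85
position: [0.5578, -0.0482, 0.1125]
tcp_rot: [[-0.727, 0.687, -0.0], [0.687, 0.727, -0.0], [-0.0, -0.0, -1.0]]
force: [0.3, 2.8, -0.3]
opening: 0.162
```

```bash
python3 st.py
```

```text
6.85 pos [ 0.5578 -0.0482  0.1125] yaw_y 46.61 Fw [ 0.26  2.79 -0.34] Ftool [1.72 2.21 0.34] M [ 0.4517 -0.1615  0.1624] j6 -62.98 t6 0.08 op 0.16168533539346408
```

Request:
servo_tool:
  increments:
    - [1,[0,0,0],1]
    - [1,[0,0,0],1]

```text
time_s: 7.1
position: [0.5578, -0.0481, 0.1125]
tcp_rot: [[-0.702, 0.712, -0.0], [0.712, 0.702, 0.0], [0.0, -0.0, -1.0]]
force: [0.6, 2.8, -2.0]
opening: 0.16
```

```bash
python3 st.py
```

```text
7.1 pos [ 0.5578 -0.0481  0.1125] yaw_y 44.61 Fw [ 0.65  2.85 -1.98] Ftool [1.57 2.46 1.98] M [ 0.4158 -0.1461  0.2165] j6 -60.97 t6 0.08 op 0.1601565410736606
```

Request:
servo_tool:
  increments:
    - [1,[0,0,0],1]
    - [1,[0,0,0],1]

```text
time_s: 7.35
position: [0.5577, -0.0481, 0.1125]
tcp_rot: [[-0.677, 0.736, -0.0], [0.736, 0.677, 0.0], [0.0, -0.0, -1.0]]
force: [0.9, 4.0, -1.1]
opening: 0.16
```

```bash
python3 st.py
```

```text
7.35 pos [ 0.5577 -0.0481  0.1125] yaw_y 42.61 Fw [ 0.92  4.01 -1.14] Ftool [2.33 3.4  1.14] M [ 0.4993 -0.146   0.1819] j6 -58.97 t6 0.08 op 0.16010877339828714
```

Request:
servo_tool:
  increments:
    - [1,[0,0,0],1]
    - [1,[0,0,0],1]

```text
time_s: 7.6
position: [0.5578, -0.0481, 0.1125]
tcp_rot: [[-0.651, 0.759, -0.0], [0.759, 0.651, 0.0], [0.0, -0.0, -1.0]]
force: [0.3, 2.5, -1.5]
opening: 0.158
```

```bash
python3 st.py
```

```text
7.6 pos [ 0.5578 -0.0481  0.1125] yaw_y 40.61 Fw [ 0.26  2.45 -1.47] Ftool [1.69 1.79 1.47] M [ 0.4887 -0.2007  0.1577] j6 -56.97 t6 0.08 op 0.15767381459637533
```

Request:
servo_tool:
  increments:
    - [1,[0,0,0],1]
    - [1,[0,0,0],1]

```text
time_s: 7.85
position: [0.5578, -0.0481, 0.1125]
tcp_rot: [[-0.624, 0.781, -0.0], [0.781, 0.624, 0.0], [0.0, -0.0, -1.0]]
force: [1.1, 3.8, -1.0]
opening: 0.16
```

```bash
python3 st.py
```

```text
7.85 pos [ 0.5578 -0.0481  0.1125] yaw_y 38.61 Fw [ 1.09  3.84 -1.02] Ftool [2.32 3.25 1.02] M [ 0.518  -0.215   0.1663] j6 -54.97 t6 0.08 op 0.15957097660155029
```

Request:
servo_tool:
  increments:
    - [1,[0,0,0],1]
    - [1,[0,0,0],1]

```text
time_s: 8.1
position: [0.5578, -0.0481, 0.1125]
tcp_rot: [[-0.596, 0.803, -0.0], [0.803, 0.596, -0.0], [0.0, -0.0, -1.0]]
force: [0.6, 3.1, -2.1]
opening: 0.154
```

```bash
python3 st.py
```

```text
8.1 pos [ 0.5578 -0.0481  0.1125] yaw_y 36.61 Fw [ 0.64  3.06 -2.06] Ftool [2.08 2.34 2.06] M [ 0.4599 -0.1805  0.1644] j6 -52.97 t6 0.08 op 0.15415979169243155
```

Request:
servo_tool:
  increments:
    - [1,[0,0,0],1]
    - [1,[0,0,0],1]

```text
time_s: 8.35
position: [0.5578, -0.0481, 0.1125]
tcp_rot: [[-0.568, 0.823, -0.0], [0.823, 0.568, -0.0], [0.0, -0.0, -1.0]]
force: [0.8, 3.3, -1.9]
opening: 0.158
```

```bash
python3 st.py
```

```text
8.35 pos [ 0.5578 -0.0481  0.1125] yaw_y 34.6 Fw [ 0.75  3.32 -1.85] Ftool [2.31 2.51 1.85] M [ 0.4526 -0.198   0.1879] j6 -50.97 t6 0.08 op 0.15833593686170233
```

Request:
servo_tool:
  increments:
    - [1,[0,0,0],1]

```text
time_s: 8.48
position: [0.5578, -0.0482, 0.1125]
tcp_rot: [[-0.553, 0.833, 0.0], [0.833, 0.553, -0.0], [-0.0, -0.0, -1.0]]
force: [0.8, 3.5, -1.2]
opening: 0.156
```

```bash
python3 st.py
```

```text
8.475 pos [ 0.5578 -0.0482  0.1125] yaw_y 33.6 Fw [ 0.78  3.48 -1.22] Ftool [2.47 2.57 1.22] M [ 0.4569 -0.2078  0.1741] j6 -49.97 t6 0.08 op 0.15614245016876263
```

Request:
servo_tool:
  increments:
    - [1,[0,0,0],1]

```text
time_s: 8.6
position: [0.5577, -0.0481, 0.1125]
tcp_rot: [[-0.539, 0.842, -0.0], [0.842, 0.539, 0.0], [0.0, -0.0, -1.0]]
force: [0.5, 4.4, -1.9]
opening: 0.16
```

```bash
python3 st.py
```

```text
8.6 pos [ 0.5577 -0.0481  0.1125] yaw_y 32.61 Fw [ 0.48  4.37 -1.86] Ftool [3.42 2.75 1.86] M [ 0.4386 -0.2574  0.1077] j6 -48.97 t6 0.08 op 0.1599112920058976
```

Request:
servo_tool:
  increments:
    - [1,[0,0,0],1]

```text
time_s: 8.72
position: [0.5578, -0.0481, 0.1125]
tcp_rot: [[-0.524, 0.852, -0.0], [0.852, 0.524, 0.0], [0.0, -0.0, -1.0]]
force: [1.0, 2.8, -1.7]
opening: 0.163
```

```bash
python3 st.py
```

```text
8.725 pos [ 0.5578 -0.0481  0.1125] yaw_y 31.6 Fw [ 1.03  2.76 -1.72] Ftool [1.81 2.33 1.72] M [ 0.4706 -0.1906  0.1944] j6 -47.97 t6 0.08 op 0.16334265654405805
```

Request:
servo_tool:
  increments:
    - [1,[0,0,0],1]

```text
time_s: 8.85
position: [0.5578, -0.0481, 0.1125]
tcp_rot: [[-0.509, 0.861, -0.0], [0.861, 0.509, 0.0], [0.0, -0.0, -1.0]]
force: [1.4, 3.1, -1.5]
opening: 0.16
```

```bash
python3 st.py
```

```text
8.85 pos [ 0.5578 -0.0481  0.1125] yaw_y 30.6 Fw [ 1.4   3.14 -1.49] Ftool [1.99 2.8  1.49] M [ 0.4469 -0.1613  0.1551] j6 -46.97 t6 0.08 op 0.1599576914362738
```

Request:
servo_tool:
  increments:
    - [1,[0,0,0],1]

```text
time_s: 8.98
position: [0.5578, -0.0482, 0.1125]
tcp_rot: [[-0.494, 0.869, -0.0], [0.869, 0.494, -0.0], [-0.0, -0.0, -1.0]]
force: [1.0, 3.4, -2.6]
opening: 0.156
```

```bash
python3 st.py
```

```text
8.975 pos [ 0.5578 -0.0482  0.1125] yaw_y 29.6 Fw [ 1.02  3.37 -2.64] Ftool [2.43 2.55 2.64] M [ 0.4303 -0.2161  0.158 ] j6 -45.97 t6 0.08 op 0.15562681057849204
```

Request:
servo_tool:
  increments:
    - [1,[0,0,0],1]

```text
time_s: 9.1
position: [0.5578, -0.0481, 0.1125]
tcp_rot: [[-0.479, 0.878, -0.0], [0.878, 0.479, 0.0], [0.0, -0.0, -1.0]]
force: [1.0, 2.9, -1.5]
opening: 0.161
```

```bash
python3 st.py
```

```text
9.1 pos [ 0.5578 -0.0481  0.1125] yaw_y 28.6 Fw [ 1.    2.89 -1.55] Ftool [2.06 2.27 1.55] M [ 0.5061 -0.1914  0.1444] j6 -44.97 t6 0.08 op 0.16086409090772122
```

Request:
servo_tool:
  increments:
    - [1,[0,0,0],1]

```text
time_s: 9.22
position: [0.5578, -0.0481, 0.1125]
tcp_rot: [[-0.463, 0.886, -0.0], [0.886, 0.463, 0.0], [0.0, -0.0, -1.0]]
force: [1.4, 3.6, -2.7]
opening: 0.156
```

```bash
python3 st.py
```

```text
9.225 pos [ 0.5578 -0.0481  0.1125] yaw_y 27.61 Fw [ 1.37  3.62 -2.66] Ftool [2.58 2.89 2.66] M [ 0.4519 -0.1819  0.1927] j6 -43.97 t6 0.08 op 0.1561292780882112
```

Request:
servo_tool:
  increments:
    - [1,[0,0,0],1]

```text
time_s: 9.35
position: [0.5578, -0.0482, 0.1126]
tcp_rot: [[-0.448, 0.894, 0.0], [0.894, 0.448, -0.0], [-0.0, 0.0, -1.0]]
force: [1.4, 3.0, -2.2]
opening: 0.159
```

```bash
python3 st.py
```

```text
9.35 pos [ 0.5578 -0.0482  0.1126] yaw_y 26.61 Fw [ 1.39  3.   -2.2 ] Ftool [2.06 2.58 2.2 ] M [ 0.441  -0.2749  0.1775] j6 -42.98 t6 0.098 op 0.15886101992035387
```

Request:
servo_tool:
  increments:
    - [1,[0,0,0],1]

```text
time_s: 9.48
position: [0.5578, -0.0481, 0.1125]
tcp_rot: [[-0.432, 0.902, -0.0], [0.902, 0.432, -0.0], [0.0, -0.0, -1.0]]
force: [0.8, 3.8, -2.3]
opening: 0.162
```

```bash
python3 st.py
```

```text
9.475 pos [ 0.5578 -0.0481  0.1125] yaw_y 25.61 Fw [ 0.79  3.83 -2.34] Ftool [3.11 2.37 2.34] M [ 0.477  -0.1907  0.218 ] j6 -41.98 t6 0.118 op 0.16170071374705522
```

Request:
servo_tool:
  increments:
    - [1,[0,0,0],1]

```text
time_s: 9.6
position: [0.5578, -0.0481, 0.1125]
tcp_rot: [[-0.417, 0.909, -0.0], [0.909, 0.417, -0.0], [0.0, -0.0, -1.0]]
force: [1.8, 4.1, -3.3]
opening: 0.158
```

```bash
python3 st.py
```

```text
9.6 pos [ 0.5578 -0.0481  0.1125] yaw_y 24.62 Fw [ 1.77  4.11 -3.25] Ftool [3.   3.32 3.25] M [ 0.3791 -0.176   0.233 ] j6 -40.98 t6 0.137 op 0.15832269815935757
```

Request:
servo_tool:
  increments:
    - [1,[0,0,0],1]

```text
time_s: 9.72
position: [0.5577, -0.0481, 0.1125]
tcp_rot: [[-0.401, 0.916, -0.0], [0.916, 0.401, -0.0], [0.0, -0.0, -1.0]]
force: [1.6, 4.0, -3.4]
opening: 0.158
```

```bash
python3 st.py
```

```text
9.725 pos [ 0.5577 -0.0481  0.1125] yaw_y 23.61 Fw [ 1.62  3.97 -3.37] Ftool [2.99 3.07 3.37] M [ 0.4236 -0.1924  0.2153] j6 -39.98 t6 0.156 op 0.158304877416272
```

Request:
servo_tool:
  increments:
    - [1,[0,0,0],1]

```text
time_s: 9.85
position: [0.5578, -0.0481, 0.1125]
tcp_rot: [[-0.385, 0.923, -0.0], [0.923, 0.385, -0.0], [-0.0, -0.0, -1.0]]
force: [1.8, 2.8, -1.9]
opening: 0.158
```

```bash
python3 st.py
```

```text
9.85 pos [ 0.5578 -0.0481  0.1125] yaw_y 22.61 Fw [ 1.78  2.8  -1.91] Ftool [1.9  2.72 1.91] M [ 0.4395 -0.194   0.2615] j6 -38.98 t6 0.175 op 0.1579673899803194
```

Request:
servo_tool:
  increments:
    - [1,[0,0,0],1]

```text
time_s: 9.98
position: [0.5578, -0.0481, 0.1125]
tcp_rot: [[-0.368, 0.93, -0.0], [0.93, 0.368, -0.0], [-0.0, -0.0, -1.0]]
force: [0.4, 3.1, -1.9]
opening: 0.163
```

```bash
python3 st.py
```

```text
9.975 pos [ 0.5578 -0.0481  0.1125] yaw_y 21.62 Fw [ 0.38  3.11 -1.91] Ftool [2.75 1.5  1.91] M [ 0.4378 -0.24    0.3367] j6 -37.98 t6 0.194 op 0.16342937598650212
```

Request:
servo_tool:
  increments:
    - [1,[0,0,0],0]
    - [0.6,[0,0,0],0]
    - [0.4,[0,0,0],0]
    - [0.2,[0,0,0],0]
    - [0.2,[0,0,0],0]

```text
time_s: 10.6
position: [0.5578, -0.0484, 0.1127]
tcp_rot: [[-0.369, 0.929, 0.0], [0.929, 0.369, -0.0], [-0.0, 0.0, -1.0]]
force: [0.4, -0.3, 0.3]
opening: 0.53
```

```bash
python3 st.py
```

```text
10.6 pos [ 0.5578 -0.0484  0.1127] yaw_y 21.66 Fw [ 0.39 -0.3   0.3 ] Ftool [-0.42  0.25 -0.29] M [-0.0219  0.0274  0.0336] j6 -38.03 t6 0.001 op 0.5295485859700844
```

Request:
servo_tool:
  increments:
    - [0.2,[0,0,0],0]
    - [0.2,[0,0,-15],0]
    - [0.2,[0,0,-25],0]
    - [0.2,[0,0,-35],0]
    - [0.2,[0,0,-35],0]

```text
time_s: 11.22
position: [0.5578, -0.0481, 0.2246]
tcp_rot: [[-0.369, 0.929, 0.001], [0.929, 0.369, -0.0], [-0.001, 0.001, -1.0]]
force: [0.8, 0.6, -0.6]
opening: 0.799
```

Request:
servo_tool:
  increments:
    - [0.2,[0,0,0],-10]
    - [0.2,[0,0,0],-10]
    - [0.2,[0,0,0],-10]
    - [0.2,[0,0,0],-10]
    - [0.2,[0,0,0],-10]

```text
time_s: 11.85
position: [0.5579, -0.0481, 0.2237]
tcp_rot: [[-0.951, 0.309, 0.001], [0.309, 0.951, -0.0], [-0.001, 0.0, -1.0]]
force: [-0.6, 0.2, -0.2]
opening: 0.799
```

Request:
servo_tool:
  increments:
    - [0.2,[0,0,0],-8]
    - [0.2,[0,0,0],0]
    - [0.2,[0,0,0],0]

```text
time_s: 12.22
position: [0.5579, -0.0481, 0.2231]
tcp_rot: [[-0.983, 0.181, 0.001], [0.181, 0.983, -0.0], [-0.001, -0.0, -1.0]]
force: [-0.3, 0.1, -0.2]
opening: 0.8
```

```bash
python3 st.py
python3 - <<'E'
from h import *
s=bot.read_state()
im,d=bot.capture("wrist");cv2.imwrite("pics/w2.png",im)
P=cloud("wrist",d,s)
ok=d>0
ys=np.array([.179,.984]);k0=np.array([.5577,-.0488])
for lo,hi,nm in [(.128,.145,"knob"),(.088,.0935,"jaw"),(.09,.101,"blk"),(.105,.114,"racktop")]:
  m=ok&(P[...,2]>lo)&(P[...,2]<hi)
  n,l,st,ce=cv2.connectedComponentsWithStats(m.astype(np.uint8))
  for i in range(1,n):
    if st[i,4]>300:
        q=P[l==i];r=cv2.minAreaRect(q[:,:2].astype(np.float32));y=(q[:,:2]-k0)@ys-.115;print(nm,st[i],np.round(r[0],4),np.round(r[1],4),round(r[2],1),"y_s",np.round(np.percentile(y,[1,50,99]),4))
E
```

```text
12.225 pos [ 0.5579 -0.0481  0.2231] yaw_y 79.56 Fw [-0.31  0.11 -0.23] Ftool [0.32 0.05 0.23] M [ 0.047   0.0108 -0.0256] j6 -95.92 t6 0.004 op 0.8004813988210842
knob [ 225  175   54   42 1017] [ 0.558  -0.0489] [0.0142 0.044 ] 23.1 y_s [-0.1343 -0.1147 -0.0955]
jaw [ 326  110   26  119 1638] [0.5614 0.0281] [0.0142 0.1069] 79.0 y_s [-0.0454 -0.0384 -0.032 ]
blk [ 326  110   36  122 1637] [0.5613 0.0289] [0.0182 0.1083] 75.8 y_s [-0.0451 -0.0366 -0.0316]
blk [ 218  148   68   70 1995] [ 0.5579 -0.049 ] [0.0593 0.0638] 79.5 y_s [-0.1438 -0.112  -0.0865]
racktop [  345   110   109   138 10561] [0.5756 0.072 ] [0.08   0.1196] 79.4 y_s [-0.0321  0.0016  0.0456]
racktop [225 160  53  38 751] [ 0.5467 -0.0505] [0.0241 0.0463] 8.0 y_s [-0.1372 -0.1223 -0.0951]
```

View pics/w2.png

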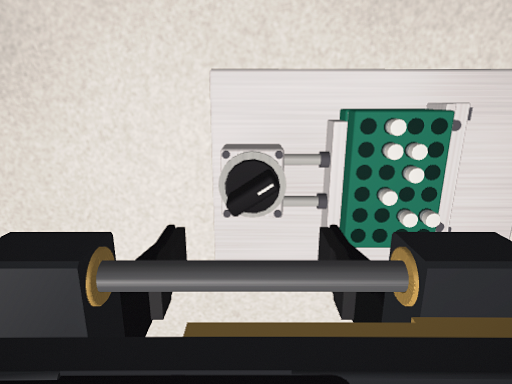

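```bash
python3 -c "
from rig import bot
print(bot.hand_in())"
```

```text
the job is handed in; nothing more can be done
None
```

I broke the seized knob loose with a short clockwise twist, turned it on until the rack was clamped, let go and backed off. I handed the job in at about 12 s.

- **Break-loose:** the moment peaked at about 0.68 N m, then dropped to a steady 0.17 N m as the knob turned freely.
- **Clamping:** resistance began at about 52° of tool turn, and I stopped at 58°. By then the wrist-joint torque had risen 0.114 N m above its free-turning level, which is about 9.5 N on the rack.
- **Last checks:**
  - The final picture shows the knob about 56.6° from its start, held after release. The rack stands squarely between the jaw and the fence.
  - The outside force is back to zero, and the gripper hangs open about 85 mm above the knob, touching nothing.
- **Disagreements:**
  - The direct moment reading is noisier than the joint torque. Its last two values were 0.10 and 0.17 N m above free turning, which would be 8 to 14 N; I trusted the steadier joint torque.
  - The final knob angle is about 1.5° less than the tool turn, probably give in the grip or measurement error.

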